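Fetch a hex fitting from the tip-out bin and turn its port up on the firebrick

ROBOT

A 6-joint arm with a two-finger parallel gripper is mounted at the origin on the work surface. World frame = base frame: x ahead of the robot, y to its left, z up, the work surface at z = 0. Lengths are in m, angles in degrees, forces in N, time in s.
With the tool pointing down it reaches from about 0.25 to 0.725 m from the base axis. Payload 9.7 kg.
Tool frame: the origin (TCP) lies at the very end of the fingers, on their centre line; the grasp point (between the pads) lies 19 mm behind it; z points along the fingers, y is the line along which they close (so a half turn about z gives the same grasp; the last joint's range is limited). The gripper opens to 85 mm and grips with 20 to 120 N. Pads are 22 mm wide; open, the fingers measure 114 mm over their backs; the gripper's body (76 mm by 85 mm) begins 54 mm behind the grasp point. The pads swing forward as they close: fully open they stand 13 mm farther back than shut.
Start: joints at [-74.542, 4.979, 10.078, 95.1, 0, 90], TCP at [0.147, -0.53, 0.231] pointing down, gripper open.
Joint ranges: [-179.16, 179.16], [-48.56, 103.87], [-65.8, 70.77], [-126.05, 130.52], [-82.76, 87.17], [-180, 180]. Speed limits (degrees/s): [127.2, 127.2, 147.25, 180, 180, 180].

INTERFACE

Orientations are given as [roll, pitch, yaw] about the fixed x, y, z axes, in that order (R = Rz(yaw) Ry(pitch) Rx(roll)).
In Python, from workcell import telemetry, optics, workorder gives the robot as it stands.
- The arm moves only by the shell command python3 -m handwheel 'ROWS' [FORCE]. ROWS is JSON, a list of rows, each an object of numbers: "tx", "ty", "tz": the shift along the tool's x, y, z in m; "ax", "ay", "az": the turn, a rotation vector about the tool's x, y, z in degrees; "jaw": the gripper command: -1 is shut, 1 is fully open, values between are in proportion. A call has exactly 10 rows; each row shifts and turns the commanded pose from where the row before left it, along the tool's axes as they then stand; what a row does not reach is not made up. A row lasts 1/8 s, in which the tool goes at most 62.5 mm and 10.7 degrees, less where a joint would pass 70% of its speed; a pose out of reach is approached as far as the arm can. A call is refused whole if a number of a shift passes 0.0625 or a number of a turn 10.7, either way. A call with a gripper value outside its range is refused whole. The fingers move at their own pace and stop on an object; FORCE is the grip in N (left out, the last holds). Time passes only in rows, so rows that do not move let the fingers close, or fill a call up. It gives the time, the measured TCP pose, the force, the opening and the grip force at its end, in the units of the state.
- telemetry.get_obs(): the state, without advancing time (a new reading comes with each control period).
- optics.camera(name): name is "side" or "top"; returns a dict with "color" (480x640x3 uint8, red, green, blue), "K" (3x3 intrinsics, pixels), "extrinsics" (4x4, takes a point from camera to world coordinates). Camera axes: x right, y down, z forward; pixel columns grow to the right and rows downward; lengths in m; the calibration is good to about 2 mm. A picture is of the moment at which its call begins. There is no depth.
- workorder.job_done(): hands the job in; it is judged then, once.
The state is a dict: "time": time; "q": joint angles; "qd": joint speeds; "joint_efforts": joint torques, N m; "ee_pos": TCP position; "tcp_rot": TCP orientation; "wrist_force": force on the tool from outside, world axes, zero at the start; "torque": the same for the moment, N m; "opening": finger opening in m; "grasp_force": force on a finger pad.
Only numpy, scipy, OpenCV 4.12 (cv2) and the standard library are available. Lean on these libraries where they do the work, as an engineer would, in place of code of your own. Each camera call takes 0.05 s, during which the arm holds its last target. There are 200 camera calls.

TASK

Tip the bin forward on its hinge until it rests open, take the hexagonal steel fitting out of the pocket at its back, and set it down on the firebrick. Let go of it there with the side port not yet up, then take hold of it again and roll it over its flats until it lies flat with the port facing straight up, ready for a tube to be brazed in, wholly on top of the brick. Never drop it from a height, and leave the gas bottle, flux jar, brush and steel angle where they are; the bin may stay open.

Things in the scene. Friction and masses are not known exactly. Their poses are not given: they have to be found in the camera images.
- bin (a joint): Tilt of the grey plastic tip-out bin in its grey rack, about a level hinge along its lower front edge: 0 = upright and shut, 0.75 = tipped fully forward (top towards the robot) on its stop. It moves easily (a few N at the tab) and tips over centre: let go below about 0.3 rad it falls shut, beyond about 0.6 rad it falls open and stays.
- bin_tab (a point): Middle of the top edge of the bin's pull tab, an upright plate 80 mm wide, 5 mm thick, part of the front panel, moving with the bin. When shut its edge is 225 mm over the bench, 41 mm above the hood's top. Axes turn with the bin: x from front panel to back, y along the hinge, z up the panel. Hook it from behind and pull forward.
- bin_hinge (a point): Mid-point of the hinge line, 20 mm over the bench, 205 mm below the tab's edge; axes turn with the bin as for bin_tab. In this frame the bin is 144 mm wide inside; side walls to z = 110 mm. Back pocket, full width: floor z = 80 mm, front lip x = 55 to 59 mm up to z = 102 mm, back wall x = 107 to 111 mm up to z = 105 mm.
- fitting_port (a point): Centre of the solid steel hexagonal fitting, 36 mm across flats, 41.6 mm across corners, 56 mm long, flat ends with dark bores, about 0.3 kg. One flat has a dark 17 mm round port at mid-length. Axes: y along its length, z out through the port. It starts across the bin's back pocket, along the hinge, port down and to the back, two flats away from up. Best gripped across its ends.
- brick_top (a point): Centre of the top face of the reddish firebrick, 230 x 114 x 64 mm, fixed on the bench; x along its 230 mm length, y along its 114 mm width, z up. The top is 64 mm over the bench.
- gas: Yellow gas bottle, 74 mm across, 220 mm tall, standing loose beyond the work; origin at the centre of its foot.
- flux: White flux jar with a steel cap, 52 mm across, 55 mm tall, loose; origin at the centre of its foot.
- brush: Hand brush lying loose on the bench at the right, about 0.2 m long along its x; origin under its middle.
- angle: Loose piece of dark steel angle, 150 mm long along its x, 30 mm wide and 30 mm tall; origin under its middle.
- hood (a point): Middle of the front edge, on top, of the rack's fixed clear hood, 184 mm over the bench; x to the back, y along the hinge. The hood reaches 85 mm back from here, over the pocket, and bars the way to the fitting until the bin is tipped. The rack is 190 mm wide, from 55 mm in front of to 85 mm behind this point, and no taller.
Not all that is in view belongs to the job. What is shaped like the part that bears bin but purple is not meant.

How it is judged (in metres and radians):
On the way, in this order (a step that is already met when the one before it is completed fails the run):
1. the bin rests tipped forward (beyond 0.65 rad) (value of joint bin above 0.65 rad), for 0.2 s.
2. the fitting lies on the brick, let go and at rest, its port not up (contact force between fitting and brick above 0.5 N and contact force between fitting and the fingers below 0.05 N and linear speed of fitting below 0.03 m/s and angle between fitting_port's own z axis and vertical above 0.8 rad), for 0.2 s.
At the end, for the whole second after the job is handed in: The fitting lies at rest, let go, flat on the brick's top (centre within 100 mm of the brick's centre along its length and 40 mm across it), with its port within 0.12 rad of straight up (angle between fitting_port's own z axis and vertical below 0.12 rad and x of fitting_port in the frame of brick_top between -0.1 and 0.1 m and y of fitting_port in the frame of brick_top between -0.04 and 0.04 m and z of fitting_port in the frame of brick_top between 0.014 and 0.022 m and contact force between fitting and brick above 0.5 N and linear speed of fitting below 0.02 m/s); the robot touches nothing.
It fails at once if the fitting is dropped: moves faster than 0.8 m/s with no finger on it (a fall of over 3 cm) (linear speed of fitting above 0.8 m/s and contact force between fitting and the fingers below 0.05 N).
It fails at once if the gas bottle, flux jar, brush or angle is moved by over 3 cm (distance of any of gas, flux, brush, angle from where it was at the start of the episode above 0.03 m).
It also fails if it takes over 64 s, if anything falls off the work surface, if the arm or the gripper's body presses on something with over 40 N, if the wrist force passes 120 N, or if a joint passes its speed limit or range.

## Working session

There is one attempt and no reset: what is moved stays moved. The work goes in short steps, Python scripts to look and compute and a shell command to move; the robot and the scene stay as the last step left them, time stands still between calls to the robot, and variables do not carry over. Pictures are saved under pics/ and viewed, at most 10 in all, crops included, and the job is handed in when it is done.

```bash
mkdir -p pics
cat > h.py <<'E'
import numpy as np,cv2
from workcell import telemetry,optics,workorder
def snap(n,f,crop=None,s=1):
    c=optics.camera(n); im=c["color"][:,:,::-1]
    np.savez(f'pics/{n}.npz',K=c["K"],E=c["extrinsics"])
    cv2.imwrite(f'pics/{f}_full.png',im)
    if crop: x0,y0,x1,y1=crop; im=cv2.resize(im[y0:y1,x0:x1],None,fx=s,fy=s,interpolation=cv2.INTER_CUBIC)
    cv2.imwrite(f'pics/{f}.png',im)
def ray(n,u,v):
    d=np.load(f'pics/{n}.npz');K,E=d['K'],d['E']
    r=E[:3,:3]@np.linalg.solve(K,[u,v,1.]); return E[:3,3],r
def atz(n,u,v,z):
    o,r=ray(n,u,v); return o+r*(z-o[2])/r[2]
def proj(n,p):
    d=np.load(f'pics/{n}.npz');K,E=d['K'],d['E']
    q=K@(E[:3,:3].T@(np.asarray(p,float)-E[:3,3])); return q[:2]/q[2]
def tri(a,b):
    (o1,r1),(o2,r2)=ray(*a),ray(*b); A=np.c_[r1,-r2]; t=np.linalg.lstsq(A,o2-o1,rcond=None)[0]
    p,q=o1+t[0]*r1,o2+t[1]*r2; return (p+q)/2,np.linalg.norm(p-q)
E
python3 - <<'E'
from h import *
snap('top','t0');snap('side','s0')
for n in('top','side'):
    d=np.load(f'pics/{n}.npz');print(d['K'].round(1).tolist(),d['E'].round(3).tolist())
print(telemetry.get_obs())
E
```

```text
[[507.6, 0.0, 317.5], [0.0, 507.6, 232.6], [0.0, 0.0, 1.0]] [[0.007, -0.997, 0.076, 0.486], [-1.0, -0.007, -0.003, -0.028], [0.003, -0.076, -0.997, 1.45], [0.0, 0.0, 0.0, 1.0]]
[[535.1, 0.0, 316.3], [0.0, 535.1, 233.6], [0.0, 0.0, 1.0]] [[0.838, -0.392, 0.381, 0.087], [-0.546, -0.583, 0.602, -0.83], [-0.014, -0.712, -0.702, 1.066], [0.0, 0.0, 0.0, 1.0]]
{'time': 0.1, 'q': array([-7.45424620e+01,  5.00629490e+00,  1.00389219e+01,  9.51003110e+01,
       -1.10647348e-03,  9.00001323e+01]), 'qd': array([ 0.05297731, -0.0701394 ,  0.11443103,  0.07054683,  0.01124042,
        0.08720007]), 'joint_efforts': array([-8.82810255e-04, -5.21560335e+01,  4.65654016e+01,  1.59158144e-02,
       -4.06555080e-05, -6.76349643e-07]), 'ee_pos': array([ 0.14652598, -0.52990088,  0.2306692 ]), 'tcp_rot': array([-1.79932316e+02,  1.10662897e-03,  1.54574070e+01]), 'wrist_force': array([0.39329933, 0.53171455, 0.02982461]), 'torque': array([-0.00349959,  0.02447026, -0.0547439 ]), 'grasp_force': 0.0, 'opening': 0.08501860949831773}
```

View pics/t0.png

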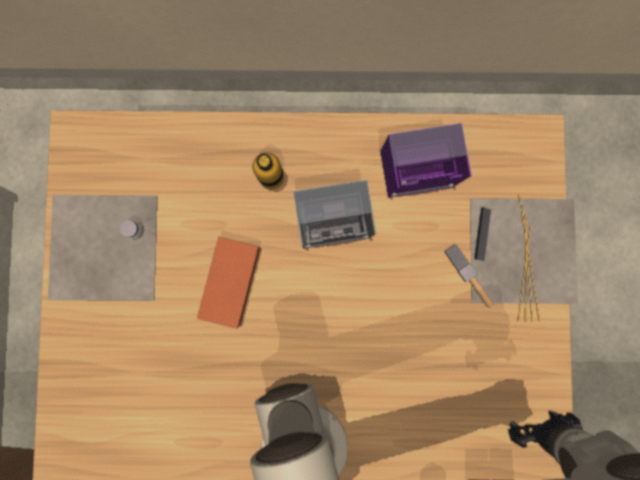

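View pics/s0.png

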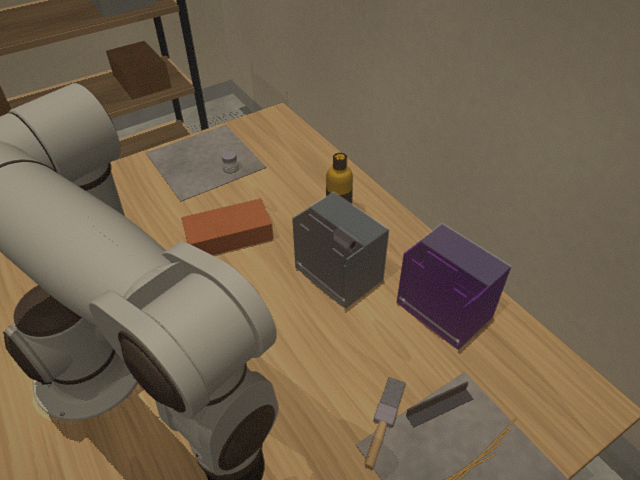

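The overview shows the grey rack at top (335,215), the brick at (228,283), the gas bottle at (267,168) and the flux jar at (131,229). In the side view, the rack is at (340,250) with its tab near (345,240). I'll enlarge both.

Run:
```python
import cv2
a=cv2.imread('pics/t0_full.png')[175:325,190:390];cv2.imwrite('pics/t1.png',cv2.resize(a,None,fx=4,fy=4,interpolation=2))
a=cv2.imread('pics/s0_full.png')[180:310,270:430];cv2.imwrite('pics/s1.png',cv2.resize(a,None,fx=4,fy=4,interpolation=2))
```

```text
(no output)
```

View pics/t1.png

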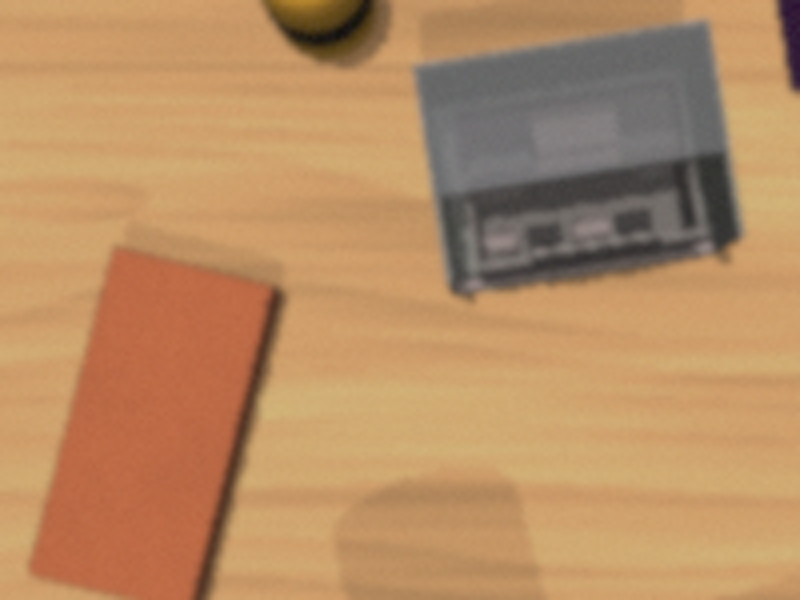

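View pics/s1.png

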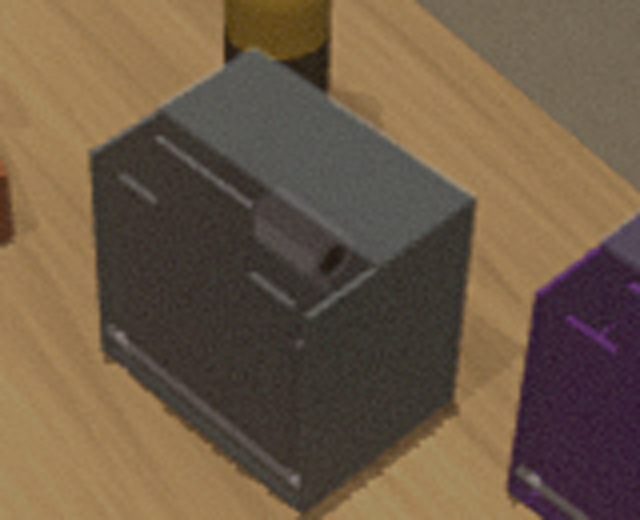

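Run:
```python
from h import *
np.set_printoptions(precision=4,suppress=True)
T=lambda x,y,z:atz('top',190+x/4-.4,175+y/4-.4,z)
S=lambda x,y,z:atz('side',270+x/4-.4,180+y/4-.4,z)
bl,br,fl,fr=[T(*p,.184) for p in((415,67),(708,22),(440,193),(722,152))]
print('hood',bl,br,fl,fr,np.linalg.norm(bl-br),np.linalg.norm(fl-fr),np.linalg.norm(bl-fl),np.linalg.norm(br-fr))
print('side view back L,R', S(252,50,.184),S(473,203,.184),'front R',S(380,263,.184),'front L',S(163,112,.184))
a,b=S(155,140,.225),S(250,205,.225);print('tab?',a,b,np.linalg.norm(a-b))
for p in ((120,180),(155,200),(250,275),(295,305)):print(S(*p,.184), S(*p,.225))
print('brick',B:=[T(*p,.064) for p in((117,247),(275,290),(190,602),(32,570))])
print([np.linalg.norm(B[i]-B[(i+1)%4]) for i in range(4)],np.mean(B,0))
# brick in side
y=(br-bl)[:2];print('yaw',np.degrees(np.arctan2(-y[0],-y[1])) , np.degrees(np.arctan2(*(fr-fl)[:2]*[-1,-1])))
for n,p in(('gas',(267,182,0)),('flux',(131,240,0))):print(n,atz('top',*p))
```

```text
hood [0.6864 0.0302 0.184 ] [ 0.7164 -0.1542  0.184 ] [0.6069 0.0137 0.184 ] [ 0.634  -0.1629  0.184 ] 0.18679784832110782 0.1787033890687095 0.0811780321880553 0.08283964298216505
side view back L,R [0.6821 0.0287 0.184 ] [ 0.7113 -0.1591  0.184 ] front R [ 0.6364 -0.1681  0.184 ] front L [0.6032 0.0106 0.184 ]
tab? [ 0.5622 -0.0464  0.225 ] [ 0.5775 -0.1217  0.225 ] 0.07690741980076005
[ 0.5491 -0.0263  0.184 ] [ 0.5276 -0.0636  0.225 ]
[ 0.5572 -0.0524  0.184 ] [ 0.5354 -0.0885  0.225 ]
[ 0.5692 -0.1344  0.184 ] [ 0.5468 -0.1667  0.225 ]
[ 0.577  -0.1678  0.184 ] [ 0.5543 -0.1986  0.225 ]
brick [array([0.5797, 0.2381, 0.064 ]), array([0.5511, 0.1296, 0.064 ]), array([0.34  , 0.1836, 0.064 ]), array([0.3607, 0.2907, 0.064 ])]
[np.float64(0.11215987804906338), np.float64(0.21786829561860857), np.float64(0.10903681663227394), np.float64(0.22527769080429805)] [0.4579 0.2105 0.064 ]
yaw -9.241908814790255 -8.72577085291519
gas [0.7422 0.1149 0.    ]
flux [0.5718 0.501  0.    ]
```

Measurements agree with the sizes given: the hood measures about 187 x 82 mm, the tab 77 mm and the brick 222 x 111 mm. The tab and hinge sit at about (0.570,-0.085) with yaw 9.2°. The brick centre is (0.458,0.2105) with yaw -14°. I'll lift, shut the jaw, align the yaw and travel.

```bash
python3 -m handwheel '[{"tz":-0.03,"az":6.25,"jaw":-1},{"tz":-0.03,"jaw":-1},{"tx":0.036,"ty":-0.026,"jaw":-1},{"tx":0.036,"ty":-0.026,"jaw":-1},{"tx":0.036,"ty":-0.026,"jaw":-1},{"tx":0.036,"ty":-0.026,"jaw":-1},{"tx":0.036,"ty":-0.026,"jaw":-1},{"tx":0.036,"ty":-0.026,"jaw":-1},{"tx":0.036,"ty":-0.026,"jaw":-1},{"tx":0.036,"ty":-0.026,"jaw":-1}]'
python3 -m handwheel '[{"tx":0.038,"ty":-0.027},{"tx":0.038,"ty":-0.027},{"tx":0.038,"ty":-0.027},{"tx":0.038,"ty":-0.027},{"tx":0.038,"ty":-0.027},{"tx":0.037,"ty":-0.027},{},{},{},{}]'
```

```text
$[0]: bad value
$[0]: bad value
```

```bash
python3 -m handwheel '[{"tx":0,"ty":0,"tz":-0.03,"ax":0,"ay":0,"az":6.25,"jaw":-1},{"tx":0,"ty":0,"tz":-0.03,"ax":0,"ay":0,"az":0,"jaw":-1},{"tx":0.036,"ty":-0.026,"tz":0,"ax":0,"ay":0,"az":0,"jaw":-1},{"tx":0.036,"ty":-0.026,"tz":0,"ax":0,"ay":0,"az":0,"jaw":-1},{"tx":0.036,"ty":-0.026,"tz":0,"ax":0,"ay":0,"az":0,"jaw":-1},{"tx":0.036,"ty":-0.026,"tz":0,"ax":0,"ay":0,"az":0,"jaw":-1},{"tx":0.036,"ty":-0.026,"tz":0,"ax":0,"ay":0,"az":0,"jaw":-1},{"tx":0.036,"ty":-0.026,"tz":0,"ax":0,"ay":0,"az":0,"jaw":-1},{"tx":0.036,"ty":-0.026,"tz":0,"ax":0,"ay":0,"az":0,"jaw":-1},{"tx":0.036,"ty":-0.026,"tz":0,"ax":0,"ay":0,"az":0,"jaw":-1}]'
```

```text
time: 1.35
ee_pos: [0.3984, -0.2775, 0.291]
tcp_rot: [-180.0, 0.0, 9.2]
wrist_force: [0.3, -1.0, 0.1]
opening: 0.0002
grasp_force: 0.0
```

```bash
python3 -m handwheel '[{"tx":0.0376,"ty":-0.0271,"tz":0,"ax":0,"ay":0,"az":0,"jaw":-1},{"tx":0.0376,"ty":-0.0271,"tz":0,"ax":0,"ay":0,"az":0,"jaw":-1},{"tx":0.0376,"ty":-0.0271,"tz":0,"ax":0,"ay":0,"az":0,"jaw":-1},{"tx":0.0376,"ty":-0.0271,"tz":0,"ax":0,"ay":0,"az":0,"jaw":-1},{"tx":0.0376,"ty":-0.0271,"tz":0,"ax":0,"ay":0,"az":0,"jaw":-1},{"tx":0.0375,"ty":-0.027,"tz":0,"ax":0,"ay":0,"az":0,"jaw":-1},{"tx":0,"ty":0,"tz":0.03,"ax":0,"ay":0,"az":0,"jaw":-1},{"tx":0,"ty":0,"tz":0.025,"ax":0,"ay":0,"az":0,"jaw":-1},{"tx":0,"ty":0,"tz":0,"ax":0,"ay":0,"az":0,"jaw":-1},{"tx":0,"ty":0,"tz":0,"ax":0,"ay":0,"az":0,"jaw":-1}]'
python3 - <<'E'
from h import *
snap('side','s2',(260,120,420,280),3.7)
E
```

```text
time: 2.6
ee_pos: [0.5942, -0.0823, 0.2373]
tcp_rot: [180.0, -0.0, 9.2]
wrist_force: [-0.2, -0.1, 0.2]
opening: -0.0001
grasp_force: 0.0
```

View pics/s2.png

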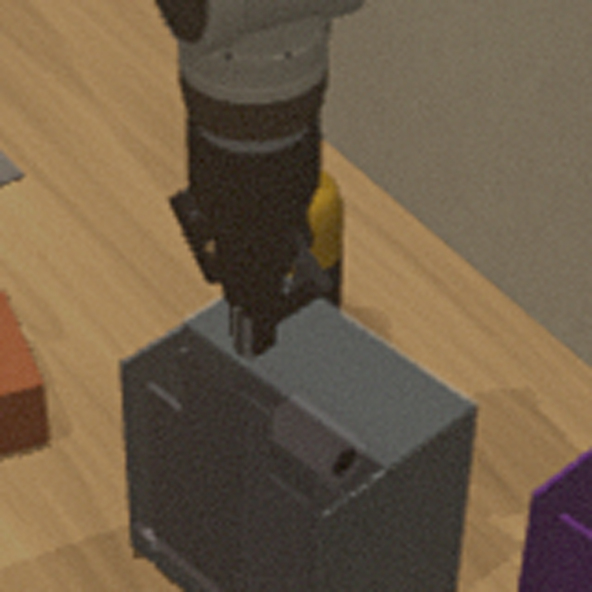

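The fingers, at (250,350), stand just behind the presumed tab edge, which runs (180,351)-(268,411). I'll check the tab in the top view and the fitting's location along the pocket.

Run:
```python
from h import *
np.set_printoptions(precision=4,suppress=True)
u=np.array([.987,.16,0]);w=np.array([-.16,.987,0]);H=np.array([.570,-.085,.02])
f=lambda x,y,z:H+u*x+w*y+np.array([0,0,z])
for n,p in(('tabL',(0,.04,.205)),('tabR',(0,-.04,.205)),('panelL',(0,.072,.164)),('hoodL',(.05,.095,.164))):
    a=proj('top',f(*p));b=proj('side',f(*p));print(n,'t1',(a-[190,175])*4,'s1',(b-[270,180])*4)
# fitting ends seen from side: bore end centre (345,458)/s2, 
for q in((280,420),(345,460)):
    P=atz('side',260+q[0]/3.7,120+q[1]/3.7,.118);d=P-H;print('fit',P,'bin x,y',d@u,d@w)
P=atz('top',190+575/4,175+135/4,.136);d=P-H;print('fit top',P,d@u,d@w)
```

```text
tabL t1 [533.576  257.0251] s1 [154.621 136.687]
tabR t1 [664.2112 236.8352] s1 [249.5155 207.0133]
panelL t1 [481.9531 268.9879] s1 [120.8923 160.667 ]
hoodL t1 [433.4863 195.7882] s1 [157.3214 104.3117]
fit [ 0.642  -0.0446  0.118 ] bin x,y 0.07747969702571297 0.028335211935207417
fit [ 0.6564 -0.1001  0.118 ] bin x,y 0.0828115565936876 -0.02872971445799425
fit top [ 0.649  -0.0733  0.136 ] 0.07988835645651027 -0.0011231092955983294
```

The projections match the tab line, and the fitting is centred in the pocket at bin (0.080, 0.000). I'll lower and pull.

```bash
python3 -m handwheel '[{"tx":0,"ty":0,"tz":0.016,"ax":0,"ay":0,"az":0,"jaw":-1},{"tx":0,"ty":0,"tz":0.016,"ax":0,"ay":0,"az":0,"jaw":-1},{"tx":0,"ty":0,"tz":0,"ax":0,"ay":0,"az":0,"jaw":-1},{"tx":-0.008,"ty":0,"tz":0,"ax":0,"ay":0,"az":0,"jaw":-1},{"tx":-0.014,"ty":0,"tz":0.0006,"ax":0,"ay":0,"az":0,"jaw":-1},{"tx":-0.014,"ty":0,"tz":0.0007,"ax":0,"ay":0,"az":0,"jaw":-1},{"tx":-0.0136,"ty":0,"tz":0.0028,"ax":0,"ay":0,"az":0,"jaw":-1},{"tx":-0.0136,"ty":0,"tz":0.0028,"ax":0,"ay":0,"az":0,"jaw":-1},{"tx":-0.013,"ty":0,"tz":0.0047,"ax":0,"ay":0,"az":0,"jaw":-1},{"tx":-0.013,"ty":0,"tz":0.0047,"ax":0,"ay":0,"az":0,"jaw":-1}]'
```

```text
time: 3.9
ee_pos: [0.5053, -0.0967, 0.1886]
tcp_rot: [180.0, -0.1, 9.2]
wrist_force: [1.0, -0.3, 0.2]
opening: -0.0
grasp_force: 0.4
```

```bash
python3 -m handwheel '[{"tx":-0.0122,"ty":0,"tz":0.0067,"ax":0,"ay":0,"az":0,"jaw":-1},{"tx":-0.0122,"ty":0,"tz":0.0067,"ax":0,"ay":0,"az":0,"jaw":-1},{"tx":-0.0075,"ty":0,"tz":0.0054,"ax":0,"ay":0,"az":0,"jaw":-1},{"tx":-0.0075,"ty":0,"tz":0.0054,"ax":0,"ay":0,"az":0,"jaw":-1},{"tx":-0.006,"ty":0,"tz":0.005,"ax":0,"ay":0,"az":0,"jaw":-1},{"tx":0,"ty":0,"tz":0,"ax":0,"ay":0,"az":0,"jaw":-1},{"tx":0.01,"ty":0,"tz":-0.03,"ax":0,"ay":0,"az":0,"jaw":-1},{"tx":0.01,"ty":0,"tz":-0.04,"ax":0,"ay":0,"az":0,"jaw":-1},{"tx":0,"ty":0,"tz":-0.05,"ax":0,"ay":0,"az":0,"jaw":-1},{"tx":-0.05,"ty":0,"tz":-0.03,"ax":0,"ay":0,"az":0,"jaw":0.8}]'
python3 - <<'E'
from h import *
snap('side','s3',(230,150,430,300),4)
snap('top','t3',(260,160,400,265),4)
E
```

```text
time: 5.15
ee_pos: [0.4333, -0.1085, 0.3095]
tcp_rot: [-180.0, 0.0, 9.3]
wrist_force: [-0.7, -1.1, 0.9]
opening: 0.0172
grasp_force: 0.0
```

View pics/s3.png

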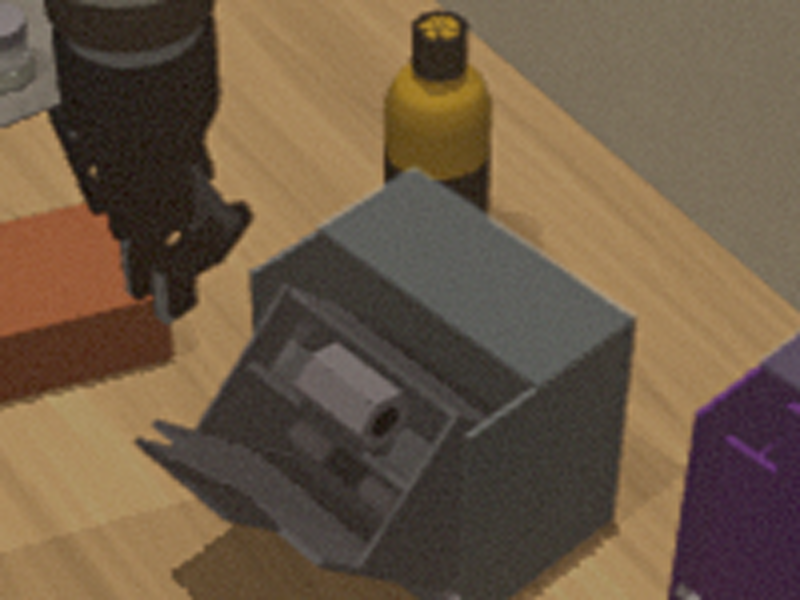

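The bin is tipped open, and the fitting lies against the lip around (350,390), with its near bore at (383,422). I'll compare that with the prediction.

Run:
```python
from h import *
np.set_printoptions(precision=4,suppress=True)
u=np.array([.987,.16,0]);w=np.array([-.16,.987,0]);H=np.array([.570,-.085,.02])
c=np.cos(.75);s=np.sin(.75)
f=lambda x,y,z:H+u*(x*c-z*s)+w*y+np.array([0,0,x*s+z*c])
C=f(.0798,0,.098);print('C',C)
for n,p in(('nearend',(.0798,-.028,.098)),('farend',(.0798,.028,.098)),('nearend x95',(.0862,-.028,.098)),('lipL',(.055,.072,.102)),('lipR',(.055,-.072,.102)),('tabL',(0,.04,.205)),('tabR',(0,-.04,.205))):
    print(n,(proj('side',f(*p))-[230,150])*4,(proj('top',f(*p))-[260,160])*4)
P=atz('side',230+383/4,150+422/4,C[2]);d=P-H;print(P,d@u,d@w)
```

```text
C [ 0.5617 -0.0863  0.1461]
nearend [384.1078 419.2567] [358.1712 321.5071]
farend [320.5919 369.6127] [272.1898 334.8089]
nearend x95 [389.9216 410.2051] [357.4698 313.8916]
lipL [247.8559 364.7699] [209.6498 378.0972]
lipR [409.7691 494.552 ] [428.6617 344.1599]
tabL [133.4858 441.9048] [286.631  542.6091]
tabR [224.011 520.598] [412.6753 522.9116]
[ 0.5644 -0.1155  0.1461] -0.010390885819016964 -0.02916053503016279
```

View pics/t3.png

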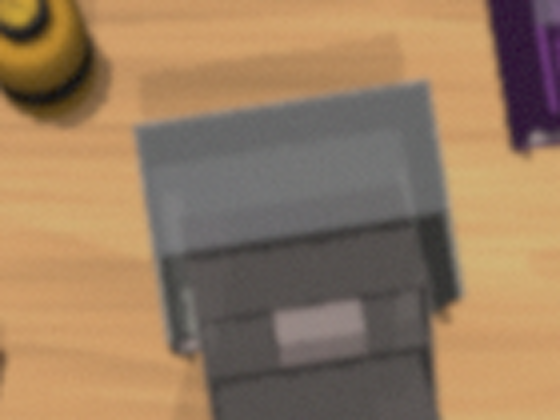

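The fitting in the top view at (273–367, ~330) matches the prediction within 2 mm. I'll move to the stand-off with a 20° tilt and jaws open.

```bash
python3 -m handwheel '[{"tx":0.036,"ty":0,"tz":0.034,"ax":0,"ay":0,"az":0,"jaw":0.8},{"tx":0.036,"ty":0,"tz":0.034,"ax":0,"ay":0,"az":0,"jaw":0.8},{"tx":0.036,"ty":0,"tz":0.034,"ax":0,"ay":0,"az":0,"jaw":0.8},{"tx":0,"ty":0,"tz":0,"ax":0,"ay":10,"az":0,"jaw":0.8},{"tx":0,"ty":0,"tz":0,"ax":0,"ay":10,"az":0,"jaw":0.8},{"tx":0,"ty":0,"tz":0,"ax":0,"ay":0,"az":0,"jaw":0.8},{"tx":0,"ty":0,"tz":0,"ax":0,"ay":0,"az":0,"jaw":0.8},{"tx":0,"ty":0,"tz":0,"ax":0,"ay":0,"az":0,"jaw":0.8},{"tx":0,"ty":0,"tz":0,"ax":0,"ay":0,"az":0,"jaw":0.8},{"tx":0,"ty":0,"tz":0,"ax":0,"ay":0,"az":0,"jaw":0.8}]' 40
```

```text
time: 6.5
ee_pos: [0.5388, -0.0912, 0.2067]
tcp_rot: [-180.0, -20.0, 9.2]
wrist_force: [-0.0, -0.4, -0.2]
opening: 0.0768
grasp_force: 0.0
```

```bash
python3 -m handwheel '[{"tx":0.001,"ty":0,"tz":0.03,"ax":0,"ay":0,"az":0,"jaw":0.8},{"tx":0,"ty":0,"tz":0.025,"ax":0,"ay":0,"az":0,"jaw":0.8},{"tx":0,"ty":0,"tz":0.015,"ax":0,"ay":0,"az":0,"jaw":0.8},{"tx":0,"ty":0,"tz":0.01,"ax":0,"ay":0,"az":0,"jaw":0.8},{"tx":0,"ty":0,"tz":0,"ax":0,"ay":0,"az":0,"jaw":0.8},{"tx":0,"ty":0,"tz":0,"ax":0,"ay":0,"az":0,"jaw":0.2},{"tx":0,"ty":0,"tz":0,"ax":0,"ay":0,"az":0,"jaw":0.0},{"tx":0,"ty":0,"tz":0,"ax":0,"ay":0,"az":0,"jaw":-0.2},{"tx":0,"ty":0,"tz":0,"ax":0,"ay":0,"az":0,"jaw":-0.2},{"tx":0,"ty":0,"tz":0,"ax":0,"ay":0,"az":0,"jaw":-0.2}]' 40
```

```text
time: 7.75
ee_pos: [0.5666, -0.0869, 0.1331]
tcp_rot: [180.0, -20.1, 9.2]
wrist_force: [-2.7, 0.6, 6.6]
opening: 0.0556
grasp_force: 42.5
```

Gripped at 55.6 mm. I'll lift along the tool axis and start across.

```bash
python3 -m handwheel '[{"tx":0,"ty":0,"tz":-0.008,"ax":0,"ay":0,"az":0,"jaw":-0.2},{"tx":0,"ty":0,"tz":-0.015,"ax":0,"ay":0,"az":0,"jaw":-0.2},{"tx":0,"ty":0,"tz":-0.02,"ax":0,"ay":0,"az":0,"jaw":-0.2},{"tx":0,"ty":0,"tz":-0.03,"ax":0,"ay":0,"az":0,"jaw":-0.2},{"tx":0,"ty":0,"tz":-0.03,"ax":0,"ay":0,"az":0,"jaw":-0.2},{"tx":0,"ty":0,"tz":-0.03,"ax":0,"ay":0,"az":0,"jaw":-0.2},{"tx":0,"ty":-0.02,"tz":0,"ax":0,"ay":0,"az":0,"jaw":-0.2},{"tx":0,"ty":-0.035,"tz":0,"ax":0,"ay":0,"az":0,"jaw":-0.2},{"tx":0,"ty":-0.04,"tz":0,"ax":0,"ay":0,"az":0,"jaw":-0.2},{"tx":0,"ty":-0.04,"tz":0,"ax":0,"ay":0,"az":0,"jaw":-0.2}]' 40
```

```text
time: 9.0
ee_pos: [0.499, 0.0401, 0.2577]
tcp_rot: [-180.0, -20.0, 9.2]
wrist_force: [1.0, -0.8, -3.2]
opening: 0.0553
grasp_force: 43.4
```

```bash
python3 -m handwheel '[{"tx":0,"ty":-0.04,"tz":0,"ax":0,"ay":0,"az":0,"jaw":-0.2},{"tx":0,"ty":-0.04,"tz":0,"ax":0,"ay":0,"az":0,"jaw":-0.2},{"tx":0,"ty":-0.04,"tz":0,"ax":0,"ay":0,"az":0,"jaw":-0.2},{"tx":0,"ty":-0.036,"tz":0,"ax":0,"ay":0,"az":0,"jaw":-0.2},{"tx":0,"ty":-0.02,"tz":0,"ax":0,"ay":0,"az":0,"jaw":-0.2},{"tx":0,"ty":0,"tz":0,"ax":0,"ay":5,"az":0,"jaw":-0.2},{"tx":0,"ty":0,"tz":0,"ax":0,"ay":6,"az":0,"jaw":-0.2},{"tx":0,"ty":0,"tz":0,"ax":0,"ay":6,"az":0,"jaw":-0.2},{"tx":0,"ty":0,"tz":0,"ax":0,"ay":0,"az":0,"jaw":-0.2},{"tx":0,"ty":0,"tz":0,"ax":0,"ay":0,"az":0,"jaw":-0.2}]' 40
python3 - <<'E'
from h import *
snap('side','s4',(140,130,290,250),5)
E
```

```text
time: 10.25
ee_pos: [0.4841, 0.134, 0.2588]
tcp_rot: [-178.4, -36.9, 14.6]
wrist_force: [0.4, 0.6, -2.9]
opening: 0.0555
grasp_force: 43.7
```

View pics/s4.png

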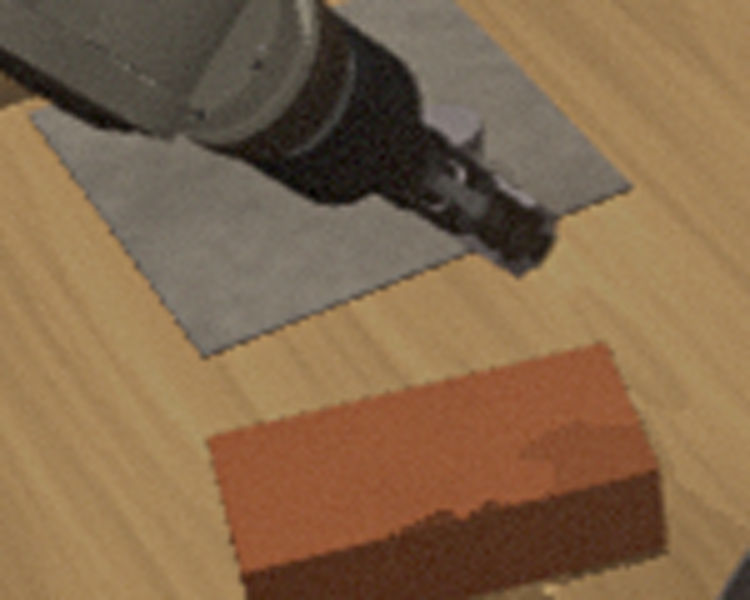

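The fitting is held and clear of the brick, but the tool stopped short in y and the orientation drifted. I'll check for a joint limit.

Run:
```python
from h import *
o=telemetry.get_obs();print(o['q'].round(2),o['ee_pos'],o['tcp_rot'],o['time'])
```

```text
[ 14.52 -38.71 -30.02  61.76   1.67 179.95] [0.48441317 0.13409408 0.25882008] [-178.36791086  -36.93108621   14.59277032] 10.3
```

J6 is at its +180° limit, so yaw must be at least the base angle of about 25°. Any fitting yaw suits the brick, so I'll yaw to about 37° about the vertical.

```bash
python3 -m handwheel '[{"tx":0,"ty":0,"tz":0,"ax":4.5,"ay":0,"az":-6,"jaw":-0.2},{"tx":0,"ty":0,"tz":0,"ax":4.5,"ay":0,"az":-6,"jaw":-0.2},{"tx":0,"ty":0,"tz":0,"ax":4.5,"ay":0,"az":-6,"jaw":-0.2},{"tx":0,"ty":0,"tz":0,"ax":0,"ay":0,"az":0,"jaw":-0.2},{"tx":0,"ty":0,"tz":0,"ax":0,"ay":0,"az":0,"jaw":-0.2},{"tx":0,"ty":0,"tz":0,"ax":0,"ay":0,"az":0,"jaw":-0.2},{"tx":0,"ty":0,"tz":0,"ax":0,"ay":0,"az":0,"jaw":-0.2},{"tx":0,"ty":0,"tz":0,"ax":0,"ay":0,"az":0,"jaw":-0.2},{"tx":0,"ty":0,"tz":0,"ax":0,"ay":0,"az":0,"jaw":-0.2},{"tx":0,"ty":0,"tz":0,"ax":0,"ay":0,"az":0,"jaw":-0.2}]' 40
cat >> h.py <<'E'
from scipy.spatial.transform import Rotation as Ro
def delta(pos,rpy):
    "tool-frame shift and turn from the measured pose to a target"
    o=telemetry.get_obs(); A=Ro.from_euler('xyz',o['tcp_rot'],degrees=True); B=Ro.from_euler('xyz',rpy,degrees=True)
    print('shift',A.inv().apply(np.array(pos)-o['ee_pos']).round(4),'turn',(A.inv()*B).as_rotvec(degrees=True).round(2),
          'shift after turn',B.inv().apply(np.array(pos)-o['ee_pos']).round(4),'q',o['q'].round(1),'t',o['time'])
def above(c,tau,yaw,d):
    "TCP for a fitting centre c with tool tilt tau, centre d behind the TCP"
    z=Ro.from_euler('xyz',[180,-tau,yaw],degrees=True).apply([0,0,1]); return np.array(c)+d*z
E
python3 - <<'E'
from h import *
p=above([.458,.2105,.082+.07],37,37,.0139);print(p);delta(p,[180,-37,37])
E
```

```text
time: 11.55
ee_pos: [0.484, 0.1341, 0.2582]
tcp_rot: [-178.5, -37.5, 37.2]
wrist_force: [-0.6, 1.2, -3.2]
opening: 0.0555
grasp_force: 44.1
[0.46468077 0.21553432 0.14089897]
shift [-0.0445 -0.0736  0.1156] turn [-1.58 -0.48  0.17] shift after turn [-0.0437 -0.0766  0.1139] q [  3.8 -34.1 -27.1  65.1  20.8 152.2] t 11.55
```

```bash
python3 -m handwheel '[{"tx":0,"ty":0,"tz":0,"ax":-1.58,"ay":-0.48,"az":0.17,"jaw":-0.2},{"tx":-0.0087,"ty":-0.0153,"tz":0.0228,"ax":0,"ay":0,"az":0,"jaw":-0.2},{"tx":-0.0087,"ty":-0.0153,"tz":0.0228,"ax":0,"ay":0,"az":0,"jaw":-0.2},{"tx":-0.0087,"ty":-0.0153,"tz":0.0228,"ax":0,"ay":0,"az":0,"jaw":-0.2},{"tx":-0.0087,"ty":-0.0153,"tz":0.0228,"ax":0,"ay":0,"az":0,"jaw":-0.2},{"tx":-0.0087,"ty":-0.0153,"tz":0.0228,"ax":0,"ay":0,"az":0,"jaw":-0.2},{"tx":0,"ty":0,"tz":0,"ax":0,"ay":0,"az":0,"jaw":-0.2},{"tx":0,"ty":0,"tz":0,"ax":0,"ay":0,"az":0,"jaw":-0.2},{"tx":0,"ty":0,"tz":0,"ax":0,"ay":0,"az":0,"jaw":-0.2},{"tx":0,"ty":0,"tz":0,"ax":0,"ay":0,"az":0,"jaw":-0.2}]' 40
python3 - <<'E'
from h import *
snap('side','s5',(150,140,310,260),5)
p=above([.458,.2105,.082],37,37,.0139);print(p);delta(p,[180,-37,37])
E
```

```text
time: 12.8
ee_pos: [0.4655, 0.2152, 0.1418]
tcp_rot: [180.0, -37.0, 37.0]
wrist_force: [1.3, -0.5, -3.1]
opening: 0.0553
grasp_force: 44.2
[0.46468077 0.21553432 0.07089897]
shift [-0.0428 -0.0007  0.0561] turn [ 0.03 -0.03 -0.03] shift after turn [-0.0428 -0.0006  0.0562] q [ 18.9 -37.8 -42.4  49.7  10.8 165.4] t 12.85
```

View pics/s5.png

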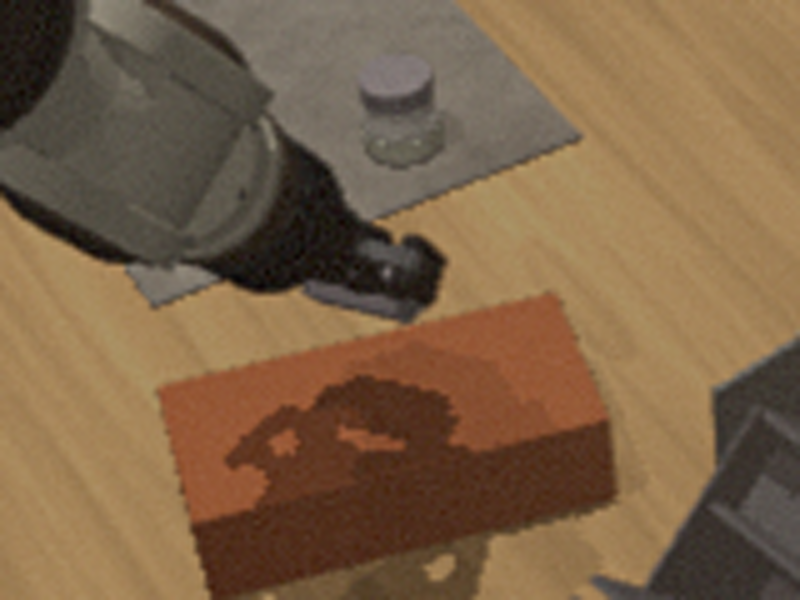

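The fitting is held above the brick middle, and the jar and gas bottle are untouched. I'll place a little farther out along the brick for joint margin.

Run:
```python
from h import *
p=above([.490,.2025,.092],37,37,.0139);print(p);delta(p,[180,-37,37])
```

```text
[0.49668077 0.20753432 0.08089897]
shift [-0.0202  0.025   0.0607] turn [ 0.03 -0.03 -0.03] shift after turn [-0.0202  0.025   0.0607] q [ 18.9 -37.8 -42.4  49.7  10.8 165.4] t 12.85
```

```bash
python3 -m handwheel '[{"tx":-0.0034,"ty":0.0042,"tz":0.0101,"ax":0,"ay":0,"az":0,"jaw":-0.2},{"tx":-0.0034,"ty":0.0042,"tz":0.0101,"ax":0,"ay":0,"az":0,"jaw":-0.2},{"tx":-0.0034,"ty":0.0042,"tz":0.0101,"ax":0,"ay":0,"az":0,"jaw":-0.2},{"tx":-0.0034,"ty":0.0042,"tz":0.0101,"ax":0,"ay":0,"az":0,"jaw":-0.2},{"tx":-0.0034,"ty":0.0042,"tz":0.0101,"ax":0,"ay":0,"az":0,"jaw":-0.2},{"tx":-0.0034,"ty":0.0042,"tz":0.0101,"ax":0,"ay":0,"az":0,"jaw":-0.2},{"tx":0,"ty":0,"tz":0,"ax":0,"ay":0,"az":0,"jaw":-0.2},{"tx":0,"ty":0,"tz":0,"ax":0,"ay":0,"az":0,"jaw":-0.2},{"tx":0,"ty":0,"tz":0,"ax":0,"ay":0,"az":0,"jaw":-0.2},{"tx":0,"ty":0,"tz":0,"ax":0,"ay":0,"az":0,"jaw":-0.2}]' 40
python3 - <<'E'
from h import *
p=above([.490,.2025,.082],37,37,.0139);print(p);delta(p,[180,-37,37])
snap('side','s6',(150,140,310,260),5)
E
```

```text
time: 14.1
ee_pos: [0.4963, 0.2077, 0.0807]
tcp_rot: [180.0, -37.0, 37.0]
wrist_force: [0.7, 0.7, -3.3]
opening: 0.0555
grasp_force: 44.1
[0.49668077 0.20753432 0.07089897]
shift [-0.0057  0.0003  0.0079] turn [ 0.   -0.03  0.02] shift after turn [-0.0057  0.0003  0.0079] q [ 16.2 -31.7 -45.8  40.7  12.3 163.1] t 14.1
```

View pics/s6.png

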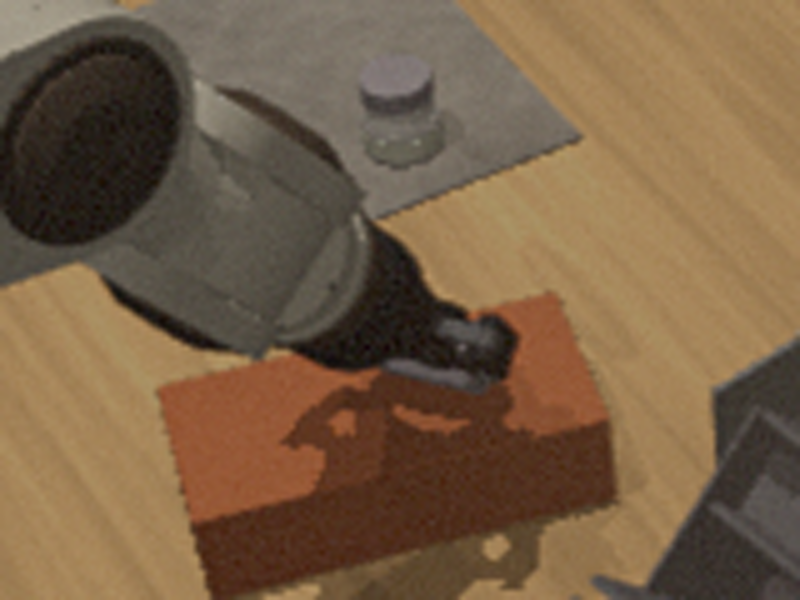

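The fitting is just over the brick, around (450,375), with the gripper clear of the jar. I've used all 10 picture views, so from here I go by numbers and force. I'll lower to contact.

```bash
python3 -m handwheel '[{"tx":-0.0012,"ty":0,"tz":0.0016,"ax":0,"ay":0,"az":0,"jaw":-0.2},{"tx":-0.0012,"ty":0,"tz":0.0016,"ax":0,"ay":0,"az":0,"jaw":-0.2},{"tx":-0.0012,"ty":0,"tz":0.0016,"ax":0,"ay":0,"az":0,"jaw":-0.2},{"tx":-0.0006,"ty":0,"tz":0.0008,"ax":0,"ay":0,"az":0,"jaw":-0.2},{"tx":-0.0006,"ty":0,"tz":0.0008,"ax":0,"ay":0,"az":0,"jaw":-0.2},{"tx":0,"ty":0,"tz":0,"ax":0,"ay":0,"az":0,"jaw":-0.2},{"tx":0,"ty":0,"tz":0,"ax":0,"ay":0,"az":0,"jaw":-0.2},{"tx":0,"ty":0,"tz":0,"ax":0,"ay":0,"az":0,"jaw":-0.2},{"tx":0,"ty":0,"tz":0,"ax":0,"ay":0,"az":0,"jaw":-0.2},{"tx":0,"ty":0,"tz":0,"ax":0,"ay":0,"az":0,"jaw":-0.2}]' 40
```

```text
time: 15.4
ee_pos: [0.4963, 0.2076, 0.0722]
tcp_rot: [-180.0, -37.0, 37.0]
wrist_force: [-0.3, 0.4, -2.3]
opening: 0.0553
grasp_force: 44.2
```

```bash
python3 -m handwheel '[{"tx":-0.0003,"ty":0,"tz":0.0004,"ax":0,"ay":0,"az":0,"jaw":-0.2},{"tx":-0.0003,"ty":0,"tz":0.0004,"ax":0,"ay":0,"az":0,"jaw":-0.2},{"tx":-0.0003,"ty":0,"tz":0.0004,"ax":0,"ay":0,"az":0,"jaw":-0.2},{"tx":0,"ty":0,"tz":0,"ax":0,"ay":0,"az":0,"jaw":-0.2},{"tx":0,"ty":0,"tz":0,"ax":0,"ay":0,"az":0,"jaw":-0.2},{"tx":0,"ty":0,"tz":0,"ax":0,"ay":0,"az":0,"jaw":-0.2},{"tx":0,"ty":0,"tz":0,"ax":0,"ay":0,"az":0,"jaw":-0.2},{"tx":0,"ty":0,"tz":0,"ax":0,"ay":0,"az":0,"jaw":-0.2},{"tx":0,"ty":0,"tz":0,"ax":0,"ay":0,"az":0,"jaw":-0.2},{"tx":0,"ty":0,"tz":0,"ax":0,"ay":0,"az":0,"jaw":-0.2}]' 40
```

```text
time: 16.65
ee_pos: [0.4967, 0.2078, 0.0715]
tcp_rot: [180.0, -37.1, 37.0]
wrist_force: [-4.1, -0.7, 5.2]
opening: 0.0554
grasp_force: 45.2
```

Contact at about 8 N, at the expected height. I'll release and back off.

```bash
python3 -m handwheel '[{"tx":0,"ty":0,"tz":0,"ax":0,"ay":0,"az":0,"jaw":0.4},{"tx":0,"ty":0,"tz":0,"ax":0,"ay":0,"az":0,"jaw":0.5},{"tx":0,"ty":0,"tz":0,"ax":0,"ay":0,"az":0,"jaw":0.8},{"tx":0,"ty":0,"tz":0,"ax":0,"ay":0,"az":0,"jaw":0.8},{"tx":0,"ty":0,"tz":-0.005,"ax":0,"ay":0,"az":0,"jaw":0.8},{"tx":0,"ty":0,"tz":-0.015,"ax":0,"ay":0,"az":0,"jaw":0.8},{"tx":0,"ty":0,"tz":-0.025,"ax":0,"ay":0,"az":0,"jaw":0.8},{"tx":0,"ty":0,"tz":-0.03,"ax":0,"ay":0,"az":0,"jaw":0.8},{"tx":0,"ty":0,"tz":-0.03,"ax":0,"ay":0,"az":0,"jaw":0.8},{"tx":0,"ty":0,"tz":0,"ax":0,"ay":0,"az":0,"jaw":0.8}]' 40
python3 - <<'E'
from h import *
np.set_printoptions(precision=4,suppress=True)
snap('side','s7');snap('top','t7')
# grey pixels on the brick, each view
c=np.array([.490,.2025,.082])
for n,f in(('side','s7'),('top','t7')):
    im=cv2.imread(f'pics/{f}_full.png').astype(int);u,v=proj(n,c).round().astype(int);print(n,u,v)
    w=im[v-30:v+30,u-30:u+30]; m=((w[:,:,2]-w[:,:,0])<25)&(w.max(2)>90)
    k,l,st,ce=cv2.connectedComponentsWithStats(m.astype(np.uint8))
    for i in range(1,k):
        if st[i,4]>25:
            ys,xs=np.where(l==i);r=cv2.minAreaRect(np.c_[xs,ys].astype(np.float32));print(st[i],ce[i]+[u-30,v-30],r)
p=above(c+[0,0,.09],-20,37,.0139);print(p);delta(p,[180,20,37])
E
```

```text
time: 17.9
ee_pos: [0.4464, 0.1693, 0.1574]
tcp_rot: [179.9, -37.2, 37.0]
wrist_force: [0.2, 0.4, -1.3]
opening: 0.0769
grasp_force: 0.0
side 239 212
[ 8  0 12  4 30] [221.3 183. ] ((13.5, 1.5), (3.0, 11.0), 90.0)
[ 18  24  22  13 167] [237.1198 211.9102] ((27.682584762573242, 28.542133331298828), (20.462217330932617, 12.142413139343262), 12.994616508483887)
top 230 269
[ 19  19  23  22 264] [229.678  268.6402] ((29.637836456298828, 29.627025604248047), (13.233861923217773, 20.144882202148438), 53.97262954711914)
[0.4862 0.1996 0.1589]
shift [0.0429 0.0001 0.0266] turn [  0.01 -57.01  -0.02] shift after turn [ 0.0456  0.0002 -0.0215] q [ 12.1 -42.6 -43.1  55.2  14.7 159.7] t 18.0
```

The fitting lies where predicted (top centroid (229.7,268.6) against (230,269)). I'll swing the tool to −25° for the second grasp.

```bash
python3 -m handwheel '[{"tx":0,"ty":0,"tz":-0.02,"ax":0,"ay":-5,"az":0,"jaw":0.8},{"tx":0,"ty":0,"tz":0,"ax":0,"ay":-9.5,"az":0,"jaw":0.8},{"tx":0,"ty":0,"tz":0,"ax":0,"ay":-9.5,"az":0,"jaw":0.8},{"tx":0,"ty":0,"tz":0,"ax":0,"ay":-9.5,"az":0,"jaw":0.8},{"tx":0,"ty":0,"tz":0,"ax":0,"ay":-9.5,"az":0,"jaw":0.8},{"tx":0,"ty":0,"tz":0,"ax":0,"ay":-9.5,"az":0,"jaw":0.8},{"tx":0,"ty":0,"tz":0,"ax":0,"ay":-9.5,"az":0,"jaw":0.8},{"tx":0,"ty":0,"tz":0,"ax":0,"ay":0,"az":0,"jaw":0.8},{"tx":0,"ty":0,"tz":0,"ax":0,"ay":0,"az":0,"jaw":0.8},{"tx":0,"ty":0,"tz":0,"ax":0,"ay":0,"az":0,"jaw":0.8}]' 40
python3 - <<'E'
from h import *
p=above([.490,.2025,.082],-25,37,.0139-.08);print(p);delta(p,[180,25,37])
E
```

```text
time: 19.25
ee_pos: [0.436, 0.1621, 0.1723]
tcp_rot: [179.9, 24.7, 37.0]
wrist_force: [0.6, -0.8, 0.3]
opening: 0.0766
grasp_force: 0.0
[0.51230994 0.21931174 0.14190694]
shift [ 0.0994  0.0002 -0.0124] turn [ 0.04 -0.27 -0.04] shift after turn [ 0.0993  0.0002 -0.0128] q [ 23.8  16.5  12.5 110.2  -5.5 168. ] t 19.25
```

```bash
python3 -m handwheel '[{"tx":0.0248,"ty":0,"tz":-0.0032,"ax":0.04,"ay":-0.27,"az":0,"jaw":0.8},{"tx":0.0248,"ty":0,"tz":-0.0032,"ax":0,"ay":0,"az":0,"jaw":0.8},{"tx":0.0248,"ty":0,"tz":-0.0032,"ax":0,"ay":0,"az":0,"jaw":0.8},{"tx":0.0248,"ty":0,"tz":-0.0032,"ax":0,"ay":0,"az":0,"jaw":0.8},{"tx":0,"ty":0,"tz":0.025,"ax":0,"ay":0,"az":0,"jaw":0.8},{"tx":0,"ty":0,"tz":0.025,"ax":0,"ay":0,"az":0,"jaw":0.8},{"tx":0,"ty":0,"tz":0.015,"ax":0,"ay":0,"az":0,"jaw":0.8},{"tx":0,"ty":0,"tz":0.01,"ax":0,"ay":0,"az":0,"jaw":0.8},{"tx":0,"ty":0,"tz":0.003,"ax":0,"ay":0,"az":0,"jaw":0.8},{"tx":0,"ty":0,"tz":0,"ax":0,"ay":0,"az":0,"jaw":0.8}]' 40
python3 - <<'E'
from h import *
p=above([.490,.2025,.082],-25,37,.0139);print(p);delta(p,[180,25,37])
E
```

```text
time: 20.5
ee_pos: [0.4858, 0.1997, 0.0702]
tcp_rot: [-180.0, 25.2, 37.0]
wrist_force: [0.1, 0.8, -0.3]
opening: 0.0772
grasp_force: 0.0
[0.4853085  0.1989647  0.06940232]
shift [-0.0004  0.0002  0.0011] turn [-0.03  0.19 -0.01] shift after turn [-0.0004  0.0002  0.0011] q [ 25.1  26.8  14.4 102.3  -5.  169.2] t 20.5
```

```bash
python3 -m handwheel '[{"tx":0,"ty":0,"tz":0,"ax":0,"ay":0,"az":0,"jaw":0.2},{"tx":0,"ty":0,"tz":0,"ax":0,"ay":0,"az":0,"jaw":0},{"tx":0,"ty":0,"tz":0,"ax":0,"ay":0,"az":0,"jaw":-0.2},{"tx":0,"ty":0,"tz":0,"ax":0,"ay":0,"az":0,"jaw":-0.2},{"tx":0,"ty":0,"tz":0,"ax":0,"ay":0,"az":0,"jaw":-0.2},{"tx":-0.0021,"ty":0,"tz":-0.0045,"ax":0,"ay":0,"az":0,"jaw":-0.2},{"tx":-0.0042,"ty":0,"tz":-0.0091,"ax":0,"ay":0,"az":0,"jaw":-0.2},{"tx":-0.0042,"ty":0,"tz":-0.0091,"ax":0,"ay":0,"az":0,"jaw":-0.2},{"tx":-0.0042,"ty":0,"tz":-0.0091,"ax":0,"ay":0,"az":0,"jaw":-0.2},{"tx":0,"ty":0,"tz":0,"ax":0,"ay":0,"az":0,"jaw":-0.2}]' 40
```

```text
time: 21.75
ee_pos: [0.4863, 0.2, 0.1053]
tcp_rot: [-180.0, 25.2, 37.0]
wrist_force: [0.3, -0.5, -2.8]
opening: 0.0555
grasp_force: 43.1
```

```bash
python3 -m handwheel '[{"tx":0,"ty":0,"tz":0,"ax":0,"ay":5,"az":0,"jaw":-0.2},{"tx":0,"ty":0,"tz":0,"ax":0,"ay":9,"az":0,"jaw":-0.2},{"tx":0,"ty":0,"tz":0,"ax":0,"ay":9,"az":0,"jaw":-0.2},{"tx":0,"ty":0,"tz":0,"ax":0,"ay":9,"az":0,"jaw":-0.2},{"tx":0,"ty":0,"tz":0,"ax":0,"ay":9,"az":0,"jaw":-0.2},{"tx":0,"ty":0,"tz":0,"ax":0,"ay":9,"az":0,"jaw":-0.2},{"tx":0,"ty":0,"tz":0,"ax":0,"ay":6,"az":0,"jaw":-0.2},{"tx":0,"ty":0,"tz":0,"ax":0,"ay":4,"az":0,"jaw":-0.2},{"tx":0,"ty":0,"tz":0,"ax":0,"ay":0,"az":0,"jaw":-0.2},{"tx":0,"ty":0,"tz":0,"ax":0,"ay":0,"az":0,"jaw":-0.2}]' 40
python3 - <<'E'
from h import *
# fitting centre sits 0.013 behind the TCP (grasp was ~1 mm short of 0.0139)
p=above([.490,.2025,.082+.008],35,37,.013);print(p);delta(p,[180,-34.9,37])
E
```

```text
time: 23.0
ee_pos: [0.4859, 0.1997, 0.1046]
tcp_rot: [-180.0, -34.6, 37.0]
wrist_force: [0.8, 0.4, -2.9]
opening: 0.0555
grasp_force: 43.4
[0.49595502 0.20698743 0.07935102]
shift [-0.0042  0.0003  0.0278] turn [-0.01  0.25 -0.03] shift after turn [-0.0043  0.0002  0.0278] q [ 16.  -32.3 -42.3  47.1  11.8 162.5] t 23.0
```

```bash
python3 -m handwheel '[{"tx":-0.001,"ty":0,"tz":0.007,"ax":0,"ay":0,"az":0,"jaw":-0.2},{"tx":-0.001,"ty":0,"tz":0.007,"ax":0,"ay":0,"az":0,"jaw":-0.2},{"tx":-0.001,"ty":0,"tz":0.007,"ax":0,"ay":0,"az":0,"jaw":-0.2},{"tx":-0.001,"ty":0,"tz":0.007,"ax":0,"ay":0,"az":0,"jaw":-0.2},{"tx":-0.00115,"ty":0,"tz":0.00164,"ax":0,"ay":0,"az":0,"jaw":-0.2},{"tx":-0.00115,"ty":0,"tz":0.00164,"ax":0,"ay":0,"az":0,"jaw":-0.2},{"tx":-0.00115,"ty":0,"tz":0.00164,"ax":0,"ay":0,"az":0,"jaw":-0.2},{"tx":0,"ty":0,"tz":0,"ax":0,"ay":0,"az":0,"jaw":-0.2},{"tx":0,"ty":0,"tz":0,"ax":0,"ay":0,"az":0,"jaw":-0.2},{"tx":0,"ty":0,"tz":0,"ax":0,"ay":0,"az":0,"jaw":-0.2}]' 40
```

```text
time: 24.25
ee_pos: [0.496, 0.2074, 0.0732]
tcp_rot: [-180.0, -34.7, 37.0]
wrist_force: [0.9, -0.7, -3.2]
opening: 0.0557
grasp_force: 43.4
```

```bash
python3 -m handwheel '[{"tx":-0.0003,"ty":0,"tz":0.0004,"ax":0,"ay":0,"az":0,"jaw":-0.2},{"tx":-0.0003,"ty":0,"tz":0.0004,"ax":0,"ay":0,"az":0,"jaw":-0.2},{"tx":0,"ty":0,"tz":0,"ax":0,"ay":0,"az":0,"jaw":-0.2},{"tx":0,"ty":0,"tz":0,"ax":0,"ay":0,"az":0,"jaw":-0.2},{"tx":0,"ty":0,"tz":0,"ax":0,"ay":0,"az":0,"jaw":-0.2},{"tx":0,"ty":0,"tz":0,"ax":0,"ay":0,"az":0,"jaw":-0.2},{"tx":0,"ty":0,"tz":0,"ax":0,"ay":0,"az":0,"jaw":-0.2},{"tx":0,"ty":0,"tz":0,"ax":0,"ay":0,"az":0,"jaw":-0.2},{"tx":0,"ty":0,"tz":0,"ax":0,"ay":0,"az":0,"jaw":-0.2},{"tx":0,"ty":0,"tz":0,"ax":0,"ay":0,"az":0,"jaw":-0.2}]' 40
```

```text
time: 25.5
ee_pos: [0.4959, 0.2074, 0.0721]
tcp_rot: [-180.0, -34.7, 37.0]
wrist_force: [0.6, 0.7, -3.0]
opening: 0.0553
grasp_force: 43.4
```

```bash
python3 -m handwheel '[{"tx":-0.0003,"ty":0,"tz":0.0004,"ax":0,"ay":0,"az":0,"jaw":-0.2},{"tx":-0.0003,"ty":0,"tz":0.0004,"ax":0,"ay":0,"az":0,"jaw":-0.2},{"tx":0,"ty":0,"tz":0,"ax":0,"ay":0,"az":0,"jaw":-0.2},{"tx":0,"ty":0,"tz":0,"ax":0,"ay":0,"az":0,"jaw":-0.2},{"tx":0,"ty":0,"tz":0,"ax":0,"ay":0,"az":0,"jaw":-0.2},{"tx":0,"ty":0,"tz":0,"ax":0,"ay":0,"az":0,"jaw":-0.2},{"tx":0,"ty":0,"tz":0,"ax":0,"ay":0,"az":0,"jaw":-0.2},{"tx":0,"ty":0,"tz":0,"ax":0,"ay":0,"az":0,"jaw":-0.2},{"tx":0,"ty":0,"tz":0,"ax":0,"ay":0,"az":0,"jaw":-0.2},{"tx":0,"ty":0,"tz":0,"ax":0,"ay":0,"az":0,"jaw":-0.2}]' 40
```

```text
time: 26.75
ee_pos: [0.4958, 0.2073, 0.071]
tcp_rot: [-180.0, -34.7, 37.0]
wrist_force: [-0.9, 0.2, -2.9]
opening: 0.0557
grasp_force: 43.4
```

```bash
python3 -m handwheel '[{"tx":-0.0003,"ty":0,"tz":0.0004,"ax":0,"ay":0,"az":0,"jaw":-0.2},{"tx":0,"ty":0,"tz":0,"ax":0,"ay":0,"az":0,"jaw":-0.2},{"tx":-0.0003,"ty":0,"tz":0.0004,"ax":0,"ay":0,"az":0,"jaw":-0.2},{"tx":0,"ty":0,"tz":0,"ax":0,"ay":0,"az":0,"jaw":-0.2},{"tx":0,"ty":0,"tz":0,"ax":0,"ay":0,"az":0,"jaw":-0.2},{"tx":0,"ty":0,"tz":0,"ax":0,"ay":0,"az":0,"jaw":-0.2},{"tx":0,"ty":0,"tz":0,"ax":0,"ay":0,"az":0,"jaw":-0.2},{"tx":0,"ty":0,"tz":0,"ax":0,"ay":0,"az":0,"jaw":-0.2},{"tx":0,"ty":0,"tz":0,"ax":0,"ay":0,"az":0,"jaw":-0.2},{"tx":0,"ty":0,"tz":0,"ax":0,"ay":0,"az":0,"jaw":-0.2}]' 40
```

```text
time: 28.0
ee_pos: [0.496, 0.2074, 0.0704]
tcp_rot: [-180.0, -34.8, 37.0]
wrist_force: [-1.5, 0.2, 2.7]
opening: 0.0555
grasp_force: 44.1
```

Contact. Release, back off and check by image code.

```bash
python3 -m handwheel '[{"tx":0,"ty":0,"tz":0,"ax":0,"ay":0,"az":0,"jaw":0.4},{"tx":0,"ty":0,"tz":0,"ax":0,"ay":0,"az":0,"jaw":0.5},{"tx":0,"ty":0,"tz":0,"ax":0,"ay":0,"az":0,"jaw":0.8},{"tx":0,"ty":0,"tz":0,"ax":0,"ay":0,"az":0,"jaw":0.8},{"tx":0,"ty":0,"tz":-0.005,"ax":0,"ay":0,"az":0,"jaw":0.8},{"tx":0,"ty":0,"tz":-0.02,"ax":0,"ay":0,"az":0,"jaw":0.8},{"tx":0,"ty":0,"tz":-0.03,"ax":0,"ay":0,"az":0,"jaw":0.8},{"tx":0,"ty":0,"tz":-0.04,"ax":0,"ay":0,"az":0,"jaw":0.8},{"tx":0,"ty":0,"tz":-0.04,"ax":0,"ay":0,"az":0,"jaw":0.8},{"tx":0,"ty":0,"tz":0,"ax":0,"ay":0,"az":0,"jaw":0.8}]' 40
python3 - <<'E'
from h import *
np.set_printoptions(precision=4,suppress=True,linewidth=200)
snap('side','s8');snap('top','t8')
p=np.array([.490,.2025,.100])
for n,f in(('top','t8'),('side','s8')):
    u,v=proj(n,p);print(n,u,v);u,v=int(round(u)),int(round(v))
    im=cv2.imread(f'pics/{f}_full.png');w=im[v-13:v+14,u-13:u+14].astype(int);print('R-B'if 0 else 'red=.. grey level');
    for r in w:print(' '.join('  .' if q[2]-q[0]>35 else f'{q.mean():3.0f}' for q in r))
E
```

```text
time: 29.25
ee_pos: [0.4349, 0.1606, 0.1851]
tcp_rot: [179.9, -35.0, 37.0]
wrist_force: [0.6, -0.3, 0.2]
opening: 0.0771
grasp_force: 0.0
top 228.95804571000215 269.2746850327386
red=.. grey level
  .   .   .   .   .   .   .   .   .   .   .   .   .   .   .   .   .   .   .   .   .   .   .   .   .   .   .
  .   .   .   .   .   .   .   .   .   .   .   .   .   .   .   .   .   .   .   .   .   .   .   .   .   .   .
  .   .   .   .   .   .   .   .   .   .   .   .   .   .   .   .   .   .   .   .   .   .   .   .   .   .   .
  .   .   .   .   .   .   .   .   .   .   .   .   .   .   .   . 110 111 112 100   .   .   .   .   .   .   .
  .   .   .   .   .   .   .   .   .   .   .   .   .   .   . 112 113 125 137 129 103   .   .   .   .   .   .
  .   .   .   .   .   .   .   .   .   .   .   .   . 112 114 123 134 149 159 155 128  98   .   .   .   .   .
  .   .   .   .   .   .   .   .   .   .   .   . 111 113 127 145 160 170 176 171 157 122  89   .   .   .   .
  .   .   .   .   .   .   .   .   .   .   . 112 115 128 147 165 174 179 182 180 172 148 110   .   .   .   .
  .   .   .   .   .   .   .   .   . 111
[... 4289 characters left out ...]
 102 102 105 103 103  98  67  42  22  31  56   .   .
  .   .  81  93  96 104 104 103 103 105 101 106 103 104 105 105 102 105 102  97  55  32  27  33  49   .   .
  .   .   .  57  63  72  84  97  95 105 104 102 103 106 101 100 105  98 103  97  57  31  19  43  59   .   .
  .   .   .   .  59  56  56  63  58  61  79  96  98 106 103 100 106 102 101  88  55  43  31  48  61   .   .
  .   .   .   .   .   .   .   .  54  56  60  61  63  67  83  94  99 105 101  87  57  44  44  54   .   .   .
  .   .   .   .   .   .   .   .   .   .   .  54  55  48  58  60  62  68  76  70  57  57  54   .   .   .   .
  .   .   .   .   .   .   .   .   .   .   .   .   .   .   .   .  58  59  58  57  56  56  56   .   .   .   .
```

The port sits centred on the top face in both views, within 2 px of the prediction. The arm is clear, so I'm handing in.

```bash
python3 -c "
from workcell import workorder;print(workorder.job_done())"
```

```text
the job is handed in; nothing more can be done
None
```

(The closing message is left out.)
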